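# Stand the drainer panel up in the drip tray

## Task

The drainer panel lies flat on the bench in front of the water unit. Push it gently by its foot tube, head first, over the ramp of the drip tray so that its head climbs the unit's front, and keep pushing, without ramming or forcing it, until the foot drops in behind the tray's rim and the panel leans squarely on the front, foot against the inside of the rim. Leave the glassware, bottles and other things around it standing where they are.

Things in the scene. Friction and masses are not known exactly. Their poses are not given: they have to be found in the camera images.
- unit: Benchtop water unit, grey and white upright box 400 wide, 360 deep, 500 tall, fixed. Origin on the bench at the middle of the foot of its flat front (the wall to lean on). x runs along the front, y points into the unit (the bench before it is at -y), z up. A blue drip tray 380 wide lies on the bench along its front; tray floor 5 thick, reaching from the front out to the rim.
- stop (a point): The tray's rim: a straight ridge along the unit's x, 6 thick, top 17 above the bench (12 above the tray floor). This point is the middle of its upright inner face at tray-floor level, (0,-155,5) in the unit's frame, same axes; its outer face is at y -161.
- ramp_toe (a point): Middle of the toe of the tray's smooth outer ramp, on the bench at (0,-220,0) in the unit's frame. The ramp, 380 wide, rises evenly from here to the rim's top at y -161, 17 high.
- apron_top (a point): Middle of the top edge of the smooth steel splash apron, (0,0,150) in the unit's frame. The apron, 360 wide, slopes up in two flats: from the tray floor at y -85 at 45 degrees to y -30, 60 high, then at 72 degrees to this edge on the front; above it the front is flat.
- panel: Drainer panel, 120 wide, 290 long, 0.3 to 0.52 kg: steel plate 6 thick with a slick grey plastic tube (20 diameter, 120 long, friction about 0.2) across each end; lies flat on the two tubes, head nearer the unit, up to 15 degrees askew. Too wide to grasp across. Origin at the middle of the foot tube's axis; x along that tube, y along the panel to the head, z normal to the plate (up when flat).
- panel_foot (a point): Middle of the foot tube's axis (the panel's origin): 10 above the bench when flat, 15 when on the tray floor, 10 from the rim's inner face when touching it. Pushed level here slowly it takes 1 to 20 N, most while the head climbs and the foot mounts the ramp; over 40 N would bend it. Let go before the foot is behind the rim, a raised panel slides back down.
- panel_head (a point): Middle of the head tube's axis, 270 from the foot's along the panel's y. Leaning with the foot against the rim (about 60 degrees steep) it is 10 from the front and about 249 above the bench.
- beaker: Glass beaker, 72 diameter, 95 tall, loose; origin under its middle. Bystander.
- wash_bottle: White bottle, 64 diameter, 170 tall, loose; origin under its middle. Bystander.
- flask: Conical glass flask, 80 diameter at the base, 125 tall, loose; origin under its middle. Bystander.
- jar: Small amber jar, 34 diameter, 45 tall, standing on the tray floor near one end of the tray; origin under its middle. Bystander.
- vial: Small clear pot, 24 diameter, 50 tall, standing on the tray floor near the other end of the tray; origin under its middle. Bystander.
- dish: Clear flat dish, 80 diameter, 18 tall, loose on the bench; origin under its middle. Bystander.
- spatula: Lab spatula, a steel rod 160 long with flattened ends, lying on the bench; origin under its middle. Bystander.

How it is judged (in metres and radians):
On the way:
1. the head tube has climbed onto the unit's front while the foot is still outside the tray's rim (height (world z) of panel_head above 0.08 m and y of panel_foot in the frame of stop below -0.02 m and y of panel_head in the frame of unit above -0.1 m), for 0.1 s.
At the end, for the whole second after the job is handed in: The panel leans at rest on the unit's front: foot tube on the tray floor, axis 5 to 18 mm from the rim's inner face and within 130 mm of the tray's middle; head tube's axis within 20 mm of the front, over 230 mm high; tubes parallel to the front within 4 degrees; bystanders not moved over 25 mm (y of panel_foot in the frame of stop between 0.005 and 0.018 m and z of panel_foot in the frame of stop below 0.016 m and x of panel_foot in the frame of stop between -0.13 and 0.13 m and y of panel_head in the frame of unit above -0.02 m and height (world z) of panel_head above 0.23 m and angle between the x axis of panel and the x axis of unit, either way round below 0.07 rad and linear speed of panel below 0.01 m/s and angular speed of panel below 0.05 rad/s); the robot touches nothing.
It fails at once if a bystander is shifted more than 25 mm (distance of any of beaker, wash_bottle, flask, jar, vial, dish, spatula from where it was at the start of the episode above 0.025 m).
It fails at once if a bystander is knocked over (angle between any of beaker, wash_bottle, flask, jar, vial's own z axis and vertical above 0.4 rad).
It fails at once if the panel is forced: the fingers press on it with over 40 N (contact force between the fingers and panel above 40 N).
It fails at once if the fingers press on the water unit or its tray with over 25 N (contact force between the fingers and unit above 25 N).
It also fails if it takes over 58 s, if anything falls off the work surface, if the arm or the gripper's body presses on something with over 40 N, if the wrist force passes 120 N, or if a joint passes its speed limit or range.

## Robot

A 6-joint arm with a two-finger parallel gripper is mounted at the origin on the work surface. World frame = base frame: x ahead of the robot, y to its left, z up, the work surface at z = 0. Lengths are in mm, angles in rad, forces in N, time in s.
With the tool pointing down it reaches from about 350 to 775 mm from the base axis. Payload 7.3 kg.
Tool frame: the origin (TCP) lies on the front face of the gripper's body, between the roots of the fingers; the fingertips stand 66 mm ahead of it and the grasp point (between the pads) lies 47 mm ahead of it (bot.tip_extent is the distance from the TCP to the fingertips, in mm); z points along the fingers, y is the line along which they close (so a half turn about z gives the same grasp; the last joint's range is limited). The gripper opens to 92 mm and grips with 3 to 60 N. Pads are 19 mm wide; open, the fingers measure 130 mm over their backs; the gripper's body (75 mm by 190 mm) begins 47 mm behind the grasp point.
Start: joints at [1.125, 0.342, 1.524, -0, 1.275, -0.146], TCP at [155.03, 501.602, 292.241] pointing down, gripper open.
Joint ranges: [-2.53, 2.53], [-0.77, 2.02], [0.04, 2.7], [-1, 4.14], [0.28, 2.66], [-3.11, 3.11]. Speed limits (rad/s): [2.57, 2.57, 3.14, 3.14, 3.14, 3.14].

## Interface

Orientations are given as [roll, pitch, yaw] about the fixed x, y, z axes, in that order (R = Rz(yaw) Ry(pitch) Rx(roll)).
In Python, from plant import readout, viewer, order, bot gives the robot as it stands.
- The arm moves only by the shell command python3 -m creep 'ROWS'. ROWS is text: rows parted by semicolons, each of 7 numbers parted by spaces: the shift along the world's x, y, z in m, then the turn, a rotation vector about the world's x, y, z in rad, then the opening in per cent of the stroke, from 0 (shut) to 100 (fully open). A call has 1 to 8 rows; each row shifts and turns the commanded pose from where the row before left it; what a row does not reach is not made up. A row lasts 1/12 s, in which the tool goes at most 41.7 mm and 7.16 degrees, less where a joint would pass 70% of its speed; a pose out of reach is approached as far as the arm can. A call is refused whole if a number of a shift passes 0.0417 or a number of a turn 0.125, either way. A call with a gripper value outside its range is refused whole. The fingers move at their own pace and stop on an object; the grip force is fixed at half the most. Time passes only in rows, so rows that do not move let the fingers close. It gives the time, the measured TCP pose, the force, the opening and the grip force at its end, in the units of the state.
- readout.get_obs(): the state, without advancing time (a new reading comes with each control period).
- viewer.capture(name): name is "scene" or "top" or "wrist"; returns the picture (400x640x3 uint8, red, green, blue); there is no depth.
- viewer.camera_info(name): a dict with "fx", "fy", "cx", "cy" (pixels), "origin" and "rotation" of the camera in the world. Camera axes: x right, y up, looking along -z (the intrinsics and any distortion apply to the point x, -y, -z); pixel columns grow to the right and rows downward; lengths in mm; the calibration is good to about 2 mm. A picture is of the moment at which its call begins: read the wrist's pose just before it. camera_info takes no time and is no camera call; for the wrist camera it gives the pose at the moment of the call.
- order.close_job(): hands the job in; it is judged then, once.
The state is a dict: "time": time; "joint_positions": joint angles; "dq": joint speeds; "tau": joint torques, N m; "tool_pos": TCP position; "tcp_rot": TCP orientation; "contact_force": force on the tool from outside, world axes, zero at the start; "moment": the same for the moment, N m; "grip_width": finger opening in mm; "finger_force": force on a finger pad.
Only numpy, scipy, OpenCV 4.12 (cv2) and the standard library are available. Lean on these libraries where they do the work, as an engineer would, in place of code of your own. Each camera call takes 0.05 s, during which the arm holds its last target. There are 200 camera calls.

## Working session

There is one attempt and no reset: what is moved stays moved. The work goes in short steps, Python scripts to look and compute and a shell command to move; the robot and the scene stay as the last step left them, time stands still between calls to the robot, and variables do not carry over. Pictures are saved under pics/ and viewed, at most 10 in all, crops included, and the job is handed in when it is done.

```bash
mkdir -p pics; ls
python3 - <<'E'
from plant import readout, viewer
import cv2
print(readout.get_obs())
for n in("scene","top"):
    i=viewer.capture(n); cv2.imwrite(f"pics/{n}0.png",i[:,:,::-1]); print(viewer.camera_info(n))
E
```

```text
pics
{'time': 0.0, 'joint_positions': array([ 1.12497525e+00,  3.42713956e-01,  1.52505056e+00,  3.13106157e-05,
        1.27538729e+00, -1.46015703e-01]), 'dq': array([-0.00065139, -0.00184124,  0.00036278,  0.00157734, -0.00036155,
       -0.00129038]), 'tau': array([-4.63854904e-04, -4.31241095e+01, -2.44217652e+01,  7.18839490e-02,
        5.60309656e-02, -6.01935858e-05]), 'tool_pos': array([154.89137401, 501.29860517, 291.53772807]), 'tcp_rot': array([-3.14005445e+00, -2.56473768e-04,  2.84177794e+00]), 'contact_force': array([-0.50941617,  0.40852351, -0.20666148]), 'moment': array([ 0.01545916,  0.04132882, -0.01424394]), 'finger_force': 0.0, 'grip_width': 91.64487275563597}
{'fx': 477.7298597658463, 'fy': 477.7298597658463, 'cx': 323.1018706983881, 'cy': 202.3645328299608, 'origin': array([1190.45898661,    7.28760353, 1231.82038904]), 'rotation': array([0.50924689, 0.00312593, 1.58210975])}
{'fx': 369.2487022491052, 'fy': 369.2487022491052, 'cx': 314.573410991907, 'cy': 208.23371173344609, 'origin': array([436.06047748,   1.90865156, 982.22191927]), 'rotation': array([ 0.12195868, -0.031863  , -1.56937694])}
```

View pics/scene0.png

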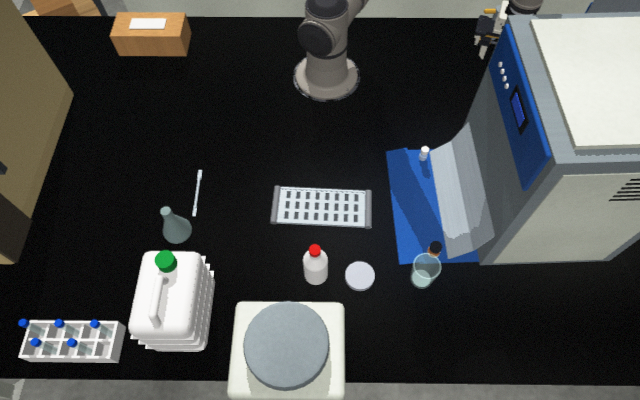

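View pics/top0.png

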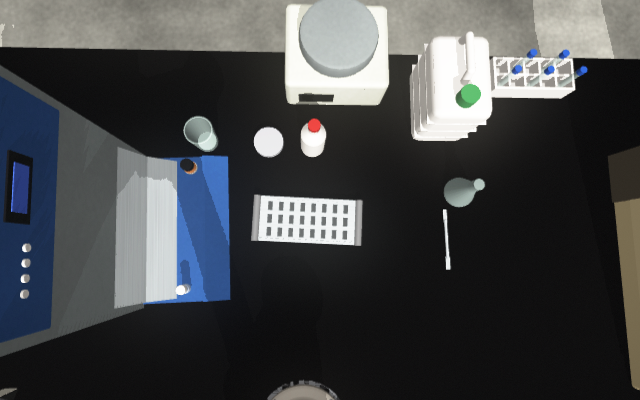

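The scene and top views show the panel with its foot tube at top-view (358,222), head tube at (256,218), and tray toe/ramp edge at u≈229, v 156–300. The wash bottle stands near the panel at (313,140). Next, an enlarged crop.

```bash
cat > h.py <<'E'
import numpy as np
from plant import viewer
from scipy.spatial.transform import Rotation as R
def ray(n,u,v):
    c=viewer.camera_info(n); d=np.array([(u-c["cx"])/c["fx"],-(v-c["cy"])/c["fy"],-1])
    return np.array(c["origin"]),R.from_euler('xyz',c["rotation"]).apply(d)
def pix(n,u,v,z):
    o,d=ray(n,u,v); return (o+d*(z-o[2])/d[2])
def proj(n,p):
    c=viewer.camera_info(n); q=R.from_euler('xyz',c["rotation"]).inv().apply(np.array(p)-c["origin"])
    return c["cx"]-c["fx"]*q[0]/q[2], c["cy"]+c["fy"]*q[1]/q[2]
E
python3 - <<'E'
import cv2
i=cv2.imread("pics/top0.png")[130:320,110:370]
cv2.imwrite("pics/topc.png",cv2.resize(i,None,fx=3,fy=3,interpolation=cv2.INTER_CUBIC))
E
```

```text
(no output)
```

View pics/topc.png

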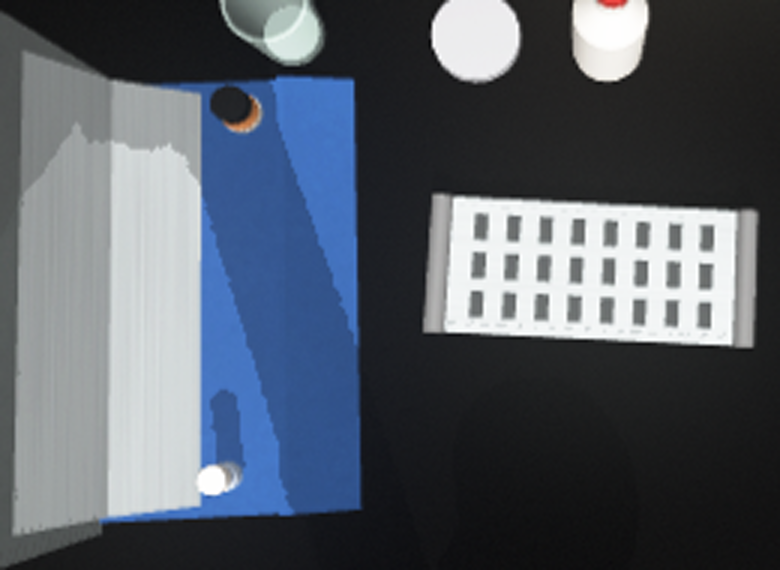

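Crop: toe corners (354,78) and (360,509), apron foot line u≈201, head tube centre (437,263), foot tube centre (746,278). The wash bottle foot is at about (605,60), the dish at (476,38), the jar at (240,110), the vial at (228,478).

Run:
```python
from h import *
np.set_printoptions(precision=1,suppress=True)
f=lambda u,v,z:pix("top",110+u/3,130+v/3,z)
a,b=f(354,78,0),f(360,509,0); print("toe",a,b,np.linalg.norm(a-b),(a+b)/2)
d=(b-a)/np.linalg.norm(b-a); print("unit x dir",-d if d[0]<0 else d, np.degrees(np.arctan2(d[1],d[0])))
print("apron foot",f(201,93,5),f(201,506,5)); print("rim?",f(275,78,17),f(290,510,17))
h,t=f(437.5,263,13),f(746.5,278,13); print("head",h,"foot",t,np.linalg.norm(h-t),np.degrees(np.arctan2(*(h-t)[1::-1])))
for n,u,v,z in(("bottle",607,55,0),("dish",476,38,10),("beaker",292,38,0),("jar",240,112,5),("vial",228,478,5)): print(n,f(u,v,z))
# scene cross-check
print("scene head",pix("scene",366,209,13),"foot",pix("scene",276,206.5,13))
print("toe",pix("scene",387,150,0),pix("scene",399,263,0))
```

```text
toe [697.8 205.5   0. ] [317.4 189.1   0. ] 380.7929701600278 [507.6 197.3   0. ]
unit x dir [ 1.  0. -0.] -177.52409950773236
apron foot [681.4 339.7   5. ] [320.8 323.    5. ]
rim? [692.6 271.4  17. ] [318.7 244.5  17. ]
head [529.2 125.4  13. ] foot [ 517.1 -145.9   13. ] 271.56333961323 87.45613206327972
bottle [721.6 -22.9   0. ]
dish [733.2  95.4  10. ]
beaker [734.4 262.3   0. ]
jar [664.4 304.5   5. ]
vial [344.2 301.2   5. ]
scene head [530.8 120.4  13. ] foot [ 525.1 -141.1   13. ]
toe [312.3 194.4   0. ] [692.1 207.    0. ]
```

```bash
python3 -m creep '0.01 -0.04 0 0 0 0 60;0.01 -0.04 0 0 0 0 60;0.01 -0.04 0 0 0 0 60;0.01 -0.04 0 0 0 0 60;0.03 -0.026 0 0 0 0 60;0.03 -0.026 0 0 0 -0.12 60;0.03 -0.026 0 0 0 -0.12 60;0.03 -0.026 0 0 0 -0.12 60'
```

```text
time: 0.77
tool_pos: [315.8, 236.0, 292.4]
tcp_rot: [3.141, 0.0, 2.476]
contact_force: [0.9, 0.8, 0.0]
grip_width: 55.4
finger_force: 0.0
```

```bash
python3 -m creep '0.017 -0.037 0 0 0 -0.12 60;0.017 -0.037 0 0 0 -0.12 60;0.017 -0.037 0 0 0 -0.12 60;0.017 -0.037 0 0 0 -0.12 60;0.017 -0.037 0 0 0 -0.12 60;0.017 -0.037 0 0 0 -0.12 60;0.017 -0.037 0 0 0 -0.12 60;0.017 -0.037 0 0 0 -0.11 60'; python3 -m creep '0.015 -0.036 0 0 0 0 60;0.015 -0.036 0 0 0 0 60;0.015 -0.036 0 0 0 0 60;0.015 -0.036 0 0 0 0 60;0 0 -0.04 0 0 0 60;0 0 -0.04 0 0 0 60;0 0 -0.04 0 0 0 60;0 0 0 0 0 0 60'
```

```text
time: 1.43
tool_pos: [451.2, -60.5, 292.1]
tcp_rot: [-3.141, -0.0, 1.525]
contact_force: [1.0, 1.3, 0.6]
grip_width: 55.2
finger_force: 0.0
time: 2.1
tool_pos: [507.2, -200.7, 164.7]
tcp_rot: [-3.128, -0.007, 1.531]
contact_force: [-1.2, 0.8, -1.7]
grip_width: 55.0
finger_force: 0.0
```

```bash
python3 -m creep '0.007 0 -0.025 0 0 0 60;0 0 -0.03 0 0 0 60;0 0 -0.02 0 0 0 60;0 0 0 0 0 0 60;0 0 0 0 0 0 60;0 0 0 0 0 0 60'
python3 - <<'E'
from plant import viewer
import cv2
a=viewer.capture("top")[150:310,140:420];b=viewer.capture("wrist")
cv2.imwrite("pics/t1.png",cv2.resize(a,None,fx=2.5,fy=2.5,interpolation=2)[:,:,::-1]); cv2.imwrite("pics/w1.png",b[:,:,::-1])
E
```

```text
time: 2.6
tool_pos: [519.2, -202.9, 99.5]
tcp_rot: [3.139, 0.001, 1.532]
contact_force: [-0.1, -0.5, -0.1]
grip_width: 55.6
finger_force: 0.0
```

View pics/w1.png

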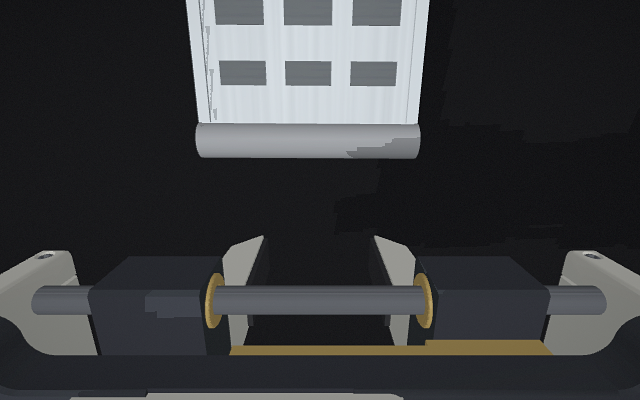

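Wrist view: foot tube spans u 196–420 (centre 308, v≈140), level in the picture. The fingers are centred at u≈319, so the tool is about 6 mm too far in +x.

```bash
python3 -m creep '-0.006 0 -0.015 0 0 0 60;0 0 -0.0125 0 0 0 60;0 0 0 0 0 0 60;0 0.01 0 0 0 0 60;0 0.008 0 0 0 0 60;0 0.006 0 0 0 0 60;0 0.004 0 0 0 0 60;0 0 0 0 0 0 60'
```

```text
time: 3.37
tool_pos: [512.3, -173.2, 70.4]
tcp_rot: [3.141, 0.0, 1.533]
contact_force: [0.1, -0.0, 0.0]
grip_width: 54.8
finger_force: 0.0
```

```bash
python3 -m creep '0 0.004 0 0 0 0 60;0 0.004 0 0 0 0 60;0 0.004 0 0 0 0 60;0 0.004 0 0 0 0 60;0 0.004 0 0 0 0 60;0 0.004 0 0 0 0 60'
```

```text
time: 3.87
tool_pos: [512.1, -150.2, 69.8]
tcp_rot: [3.141, 0.0, 1.532]
contact_force: [-0.5, -2.3, 1.2]
grip_width: 54.9
finger_force: 0.8
```

```bash
python3 -m creep '0 0.005 0.001 0 0 0.01 60;0 0.005 0.001 0 0 0.01 60;0 0.005 0 0 0 0.01 60;0 0.005 0 0 0 0.011 60;0 0.005 0 0 0 0.011 60;0 0.005 0 0 0 0.011 60;0 0.005 0 0 0 0.01 60;0 0.005 0 0 0 0.01 60'
python3 - <<'E'
from plant import viewer
import cv2
a=viewer.capture("top")[130:310,110:410];b=viewer.capture("wrist")
cv2.imwrite("pics/c2.png",cv2.vconcat([cv2.resize(a,(600,360)),cv2.resize(b,(600,375))])[:600,:,::-1])
E
```

```text
time: 4.53
tool_pos: [512.1, -109.9, 71.8]
tcp_rot: [3.141, 0.0, 1.616]
contact_force: [-0.5, -1.8, -0.1]
grip_width: 54.8
finger_force: 0.8
```

View pics/c2.png

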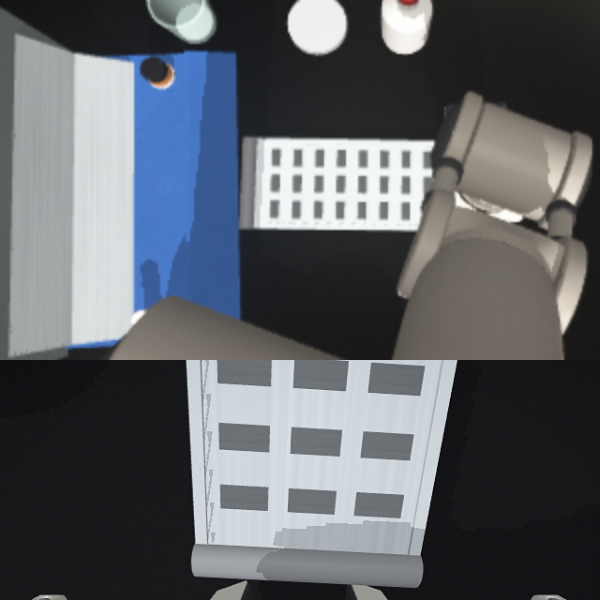

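The wrist view shows the tube about 2.5° off the fingers, touching only the right finger. In the top view the head tube at u≈242 is nearly at the toe. Further pushing should square it.

```bash
for k in 1; do python3 -m creep '-0.0002 0.003 0 0 0 0 60;-0.0001 0.003 0 0 0 0 60;-0.0001 0.003 0 0 0 0 60;-0.0001 0.003 0 0 0 0 60;-0.0002 0.003 0 0 0 0 60;-0.0001 0.003 0 0 0 0 60;-0.0001 0.003 0 0 0 0 60;-0.0001 0.003 0 0 0 0 60'; done
```

```text
time: 5.3
tool_pos: [511.1, -86.2, 71.7]
tcp_rot: [3.141, 0.0, 1.615]
contact_force: [0.5, -2.3, 0.1]
grip_width: 54.8
finger_force: 0.9
```

```bash
python3 -m creep '-0.0002 0.004 0 0 0 0 60;-0.0002 0.004 0 0 0 0 60;-0.0002 0.004 0 0 0 0 60;-0.0001 0.004 0 0 0 0 60;-0.0002 0.004 0 0 0 0 60;-0.0002 0.004 0 0 0 0 60;-0.0002 0.004 0 0 0 0 60;-0.0001 0.004 0 0 0 0 60'
python3 - <<'E'
from plant import viewer
import cv2
a=viewer.capture("top")[130:310,110:410];b=viewer.capture("wrist")
cv2.imwrite("pics/c3.png",cv2.vconcat([cv2.resize(a,(600,360)),cv2.resize(b,(600,375))])[:600,:,::-1])
E
```

```text
time: 5.97
tool_pos: [509.5, -54.0, 71.7]
tcp_rot: [-3.141, -0.0, 1.615]
contact_force: [-1.3, -1.1, -1.2]
grip_width: 54.7
finger_force: 0.9
```

View pics/c3.png

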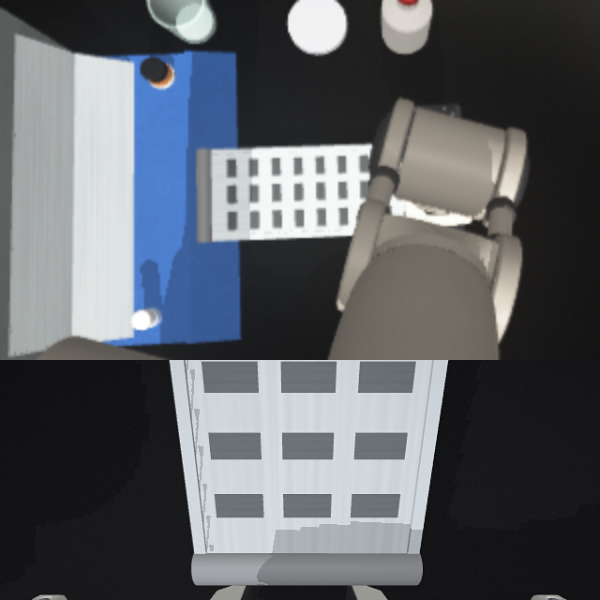

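The tube now sits square on both fingers (wrist view, v≈570 end to end) and the head is up the ramp. I'll keep pushing.

```bash
python3 -m creep '-0.0002 0.004 0 0 0 0 60;-0.0002 0.004 0 0 0 0 60;-0.0002 0.004 0 0 0 0 60;-0.0001 0.004 0 0 0 0 60;-0.0002 0.004 0 0 0 0 60;-0.0002 0.004 0 0 0 0 60;-0.0002 0.004 0 0 0 0 60;-0.0001 0.004 0 0 0 0 60'; python3 -m creep '-0.0002 0.004 0 0 0 0 60;-0.0002 0.004 0 0 0 0 60;-0.0002 0.004 0 0 0 0 60;-0.0001 0.004 0 0 0 0 60;-0.0002 0.004 0 0 0 0 60;-0.0002 0.004 0 0 0 0 60;-0.0002 0.004 0 0 0 0 60;-0.0001 0.004 0 0 0 0 60'
```

```text
time: 6.73
tool_pos: [508.1, -21.8, 71.7]
tcp_rot: [-3.142, -0.0, 1.615]
contact_force: [0.5, 0.6, 0.7]
grip_width: 54.9
finger_force: 0.0
time: 7.4
tool_pos: [506.8, 10.0, 71.7]
tcp_rot: [3.142, 0.0, 1.615]
contact_force: [0.3, -2.8, -0.3]
grip_width: 55.0
finger_force: 1.1
```

```bash
python3 -m creep '-0.0002 0.003 0 0 0 0 60;-0.0001 0.003 0 0 0 0 60;-0.0001 0.003 0 0 0 0 60;-0.0001 0.003 0 0 0 0 60;-0.0002 0.003 0 0 0 0 60;-0.0001 0.003 0 0 0 0 60;-0.0001 0.003 0 0 0 0 60;-0.0001 0.003 0 0 0 0 60'
```

```text
time: 8.07
tool_pos: [505.8, 33.9, 71.7]
tcp_rot: [3.142, -0.0, 1.615]
contact_force: [-0.2, -2.2, -0.6]
grip_width: 54.8
finger_force: 1.1
```

```bash
python3 -m creep '-0.0002 0.003 0 0 0 0 60;-0.0001 0.003 0 0 0 0 60;-0.0001 0.003 0 0 0 0 60;-0.0001 0.003 0 0 0 0 60;-0.0002 0.003 0 0 0 0 60;-0.0001 0.003 0 0 0 0 60;-0.0001 0.003 0 0 0 0 60;-0.0001 0.003 0 0 0 0 60'
```

```text
time: 8.73
tool_pos: [504.7, 57.7, 71.7]
tcp_rot: [-3.141, 0.0, 1.615]
contact_force: [0.4, -3.7, -2.4]
grip_width: 55.3
finger_force: 2.0
```

```bash
python3 -m creep '-0.0002 0.003 0 0 0 0 60;-0.0001 0.003 0 0 0 0 60;-0.0001 0.003 0 0 0 0 60;-0.0001 0.003 0 0 0 0 60;-0.0002 0.003 0 0 0 0 60;-0.0001 0.003 0 0 0 0 60;-0.0001 0.003 0 0 0 0 60;-0.0001 0.003 0 0 0 0 60'
```

```text
time: 9.4
tool_pos: [503.8, 81.9, 71.7]
tcp_rot: [3.142, -0.0, 1.615]
contact_force: [0.4, -3.3, -1.5]
grip_width: 55.2
finger_force: 1.8
```

```bash
python3 -m creep '-0.0001 0.002 0 0 0 0 60;-0.0001 0.002 0 0 0 0 60;-0.0001 0.002 0 0 0 0 60;-0.0001 0.002 0 0 0 0 60;-0.0001 0.002 0 0 0 0 60;-0.0001 0.002 0 0 0 0 60;-0.0001 0.002 0 0 0 0 60;0 0.002 0 0 0 0 60'
python3 - <<'E'
from plant import viewer
import cv2
a=viewer.capture("top")[130:310,110:410];b=viewer.capture("wrist")
cv2.imwrite("pics/c4.png",cv2.vconcat([cv2.resize(a,(600,360)),cv2.resize(b,(600,375))])[:600,:,::-1])
E
```

```text
time: 10.07
tool_pos: [503.1, 96.8, 71.6]
tcp_rot: [-3.141, 0.002, 1.615]
contact_force: [0.9, -11.1, -3.2]
grip_width: 55.4
finger_force: 5.3
```

View pics/c4.png

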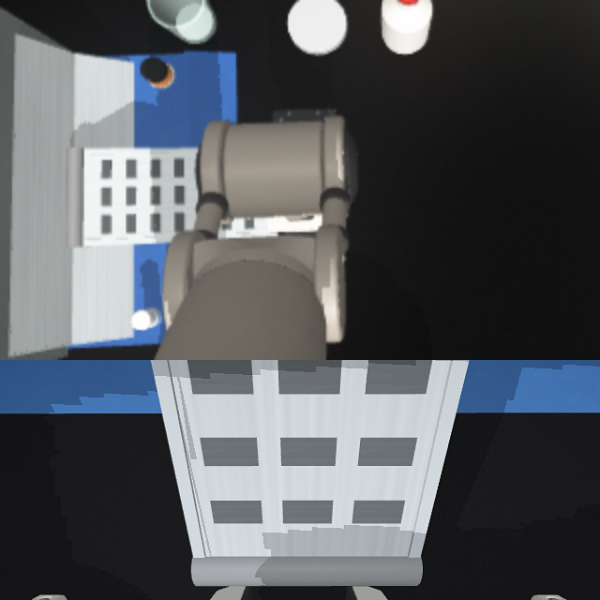

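Square: the toe edge in the wrist view is level at v≈412, and the head is at the apron's knee. The force is 11 N, so I continue slowly.

```bash
python3 -m creep '-0.0001 0.002 0 0 0 0 60;-0.0001 0.002 0 0 0 0 60;-0.0001 0.002 0 0 0 0 60;-0.0001 0.002 0 0 0 0 60;-0.0001 0.002 0 0 0 0 60;-0.0001 0.002 0 0 0 0 60;-0.0001 0.002 0 0 0 0 60;0 0.002 0 0 0 0 60'
```

```text
time: 10.83
tool_pos: [502.2, 113.1, 71.5]
tcp_rot: [-3.141, 0.001, 1.615]
contact_force: [0.6, -6.8, -2.0]
grip_width: 54.8
finger_force: 3.4
```

```bash
python3 -m creep '-0.0001 0.002 0 0 0 0 60;-0.0001 0.002 0 0 0 0 60;-0.0001 0.002 0 0 0 0 60;-0.0001 0.002 0 0 0 0 60;-0.0001 0.002 0 0 0 0 60;-0.0001 0.002 0 0 0 0 60;-0.0001 0.002 0 0 0 0 60;0 0.002 0 0 0 0 60'
```

```text
time: 11.5
tool_pos: [501.5, 129.4, 71.5]
tcp_rot: [-3.141, 0.001, 1.615]
contact_force: [0.5, -5.7, -1.5]
grip_width: 55.3
finger_force: 2.8
```

```bash
python3 -m creep '-0.0001 0.002 0 0 0 0 60;-0.0001 0.002 0 0 0 0 60;-0.0001 0.002 0 0 0 0 60;-0.0001 0.002 0 0 0 0 60;-0.0001 0.002 0 0 0 0 60;-0.0001 0.002 0 0 0 0 60;-0.0001 0.002 0 0 0 0 60;0 0.002 0 0 0 0 60'
```

```text
time: 12.17
tool_pos: [500.9, 145.7, 71.7]
tcp_rot: [-3.141, 0.0, 1.615]
contact_force: [0.0, -5.5, -1.9]
grip_width: 54.8
finger_force: 2.4
```

```bash
python3 -m creep '-0.0001 0.003 0 0 0 0 60;-0.0001 0.003 0 0 0 0 60;-0.0001 0.003 0 0 0 0 60;-0.0001 0.003 0 0 0 0 60;-0.0002 0.003 0 0 0 0 60;-0.0001 0.003 0 0 0 0 60;-0.0001 0.003 0 0 0 0 60;-0.0001 0.003 0 0 0 0 60'
```

```text
time: 12.83
tool_pos: [499.9, 169.4, 71.5]
tcp_rot: [-3.141, 0.001, 1.615]
contact_force: [1.3, -6.7, -1.8]
grip_width: 55.1
finger_force: 3.4
```

```bash
python3 -m creep '-0.0001 0.002 0.0006 0 0 0 60;-0.0001 0.002 0.0006 0 0 0 60;-0.0001 0.002 0.0006 0 0 0 60;-0.0001 0.002 0.0006 0 0 0 60;-0.0001 0.002 0.0006 0 0 0 60;-0.0001 0.002 0.0006 0 0 0 60;-0.0001 0.002 0.0006 0 0 0 60;0 0.002 0.0006 0 0 0 60'
```

```text
time: 13.5
tool_pos: [499.1, 185.5, 76.3]
tcp_rot: [-3.141, 0.001, 1.615]
contact_force: [0.3, -6.0, -2.2]
grip_width: 55.1
finger_force: 3.2
```

```bash
python3 -m creep '-0.0001 0.002 0.0006 0 0 0 60;-0.0001 0.002 0.0006 0 0 0 60;-0.0001 0.002 0.0006 0 0 0 60;-0.0001 0.002 0.0006 0 0 0 60;-0.0001 0.002 0.0006 0 0 0 60;-0.0001 0.002 0.0006 0 0 0 60;-0.0001 0.002 0.0006 0 0 0 60;0 0.002 0.0006 0 0 0 60'
python3 - <<'E'
from plant import viewer
import cv2
a=viewer.capture("scene")[100:290,340:560];b=viewer.capture("wrist")
cv2.imwrite("pics/c5.png",cv2.hconcat([cv2.resize(a,(347,300)),cv2.resize(b,(450,300))])[:,:,::-1])
E
```

```text
time: 14.17
tool_pos: [498.4, 201.7, 81.2]
tcp_rot: [-3.141, 0.0, 1.615]
contact_force: [0.4, -4.9, -2.5]
grip_width: 55.0
finger_force: 2.7
```

View pics/c5.png

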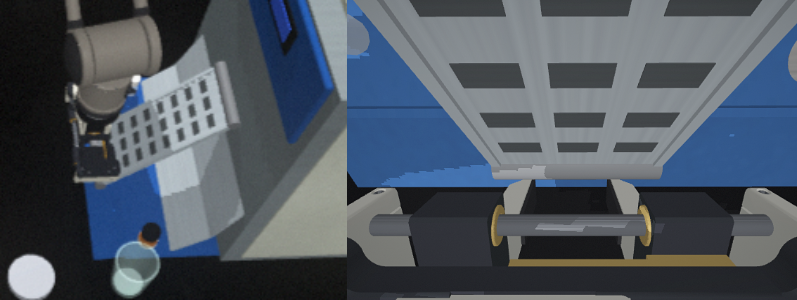

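The head is high on the front and the panel is square in both views (tube level at v≈172, rim line level at v≈107). Next is the rest of the ramp.

```bash
python3 -m creep '-0.0001 0.002 0.0003 0 0 0 60;-0.0001 0.002 0.0003 0 0 0 60;-0.0001 0.002 0.0003 0 0 0 60;-0.0001 0.002 0.0003 0 0 0 60;-0.0001 0.002 0.0003 0 0 0 60;-0.0001 0.002 0.0003 0 0 0 60;-0.0001 0.002 0.0003 0 0 0 60;0 0.002 0.0003 0 0 0 60'
```

```text
time: 14.93
tool_pos: [498.4, 217.2, 84.4]
tcp_rot: [3.141, 0.001, 1.615]
contact_force: [0.1, -6.8, 4.6]
grip_width: 55.3
finger_force: 4.2
```

```bash
python3 -m creep '-0.0001 0.002 0.0004 0 0 0 60;-0.0001 0.002 0.0004 0 0 0 60;-0.0001 0.002 0.0004 0 0 0 60;-0.0001 0.002 0.0004 0 0 0 60;-0.0001 0.002 0.0004 0 0 0 60;-0.0001 0.002 0.0004 0 0 0 60;-0.0001 0.002 0.0004 0 0 0 60;0 0.002 0.0004 0 0 0 60'
```

```text
time: 15.6
tool_pos: [497.6, 233.3, 87.6]
tcp_rot: [3.141, 0.001, 1.615]
contact_force: [0.2, -6.5, 3.0]
grip_width: 55.1
finger_force: 3.2
```

```bash
python3 -m creep '-0.0001 0.0015 0 0 0 0 60;-0.0001 0.0015 0 0 0 0 60;0 0.0015 0 0 0 0 60;-0.0001 0.0015 0 0 0 0 60;-0.0001 0.0015 0 0 0 0 60;0 0.0015 0 0 0 0 60;-0.0001 0.0015 0 0 0 0 60;0 0.0015 0 0 0 0 60'
python3 - <<'E'
from plant import viewer
import cv2
a=viewer.capture("scene")[100:290,340:560];b=viewer.capture("wrist")
cv2.imwrite("pics/c6.png",cv2.hconcat([cv2.resize(a,(347,300)),cv2.resize(b,(450,300))])[:,:,::-1])
E
```

```text
time: 16.27
tool_pos: [496.6, 246.1, 86.7]
tcp_rot: [-3.141, -0.0, 1.615]
contact_force: [-0.6, -0.9, -0.4]
grip_width: 55.1
finger_force: 0.4
```

View pics/c6.png

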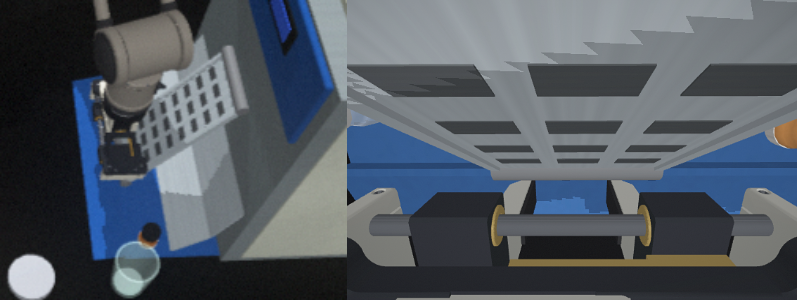

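The force is down to about 1 N and the tube (v≈174) is at the rim line (v≈165), so the foot is going over. A few mm more.

```bash
python3 -m creep '-0.0001 0.0015 -0.0002 0 0 0 60;0 0.0015 -0.0002 0 0 0 60;-0.0001 0.0015 -0.0002 0 0 0 60;0 0.0015 0 0 0 0 60;0 0 0 0 0 0 60'
```

```text
time: 16.78
tool_pos: [496.6, 251.9, 86.4]
tcp_rot: [3.141, -0.0, 1.615]
contact_force: [-0.1, 0.3, -0.0]
grip_width: 55.4
finger_force: 0.0
```

No contact force, so the foot has dropped. Backing away, then checking.

```bash
python3 -m creep '0 -0.005 0.002 0 0 0 60;0 -0.01 0.003 0 0 0 60;0 -0.02 0.01 0 0 0 60;0 -0.03 0.02 0 0 0 60;0 -0.035 0.02 0 0 0 60;0 -0.035 0.01 0 0 0 60;0 0 0 0 0 0 60;0 0 0 0 0 0 60'
python3 - <<'E'
from plant import viewer
import cv2
a=viewer.capture("scene")[100:290,340:560];b=viewer.capture("wrist");c=viewer.capture("top")
cv2.imwrite("pics/c7.png",cv2.vconcat([cv2.hconcat([cv2.resize(a,(347,300),interpolation=2),cv2.resize(c[130:310,110:350],(400,300),interpolation=2)]),cv2.resize(b,(747,467))[:300]])[:,:,::-1])
E
```

```text
time: 17.45
tool_pos: [497.0, 114.4, 152.4]
tcp_rot: [3.14, -0.0, 1.611]
contact_force: [-1.2, 0.2, -0.9]
grip_width: 54.7
finger_force: 0.0
```

View pics/c7.png

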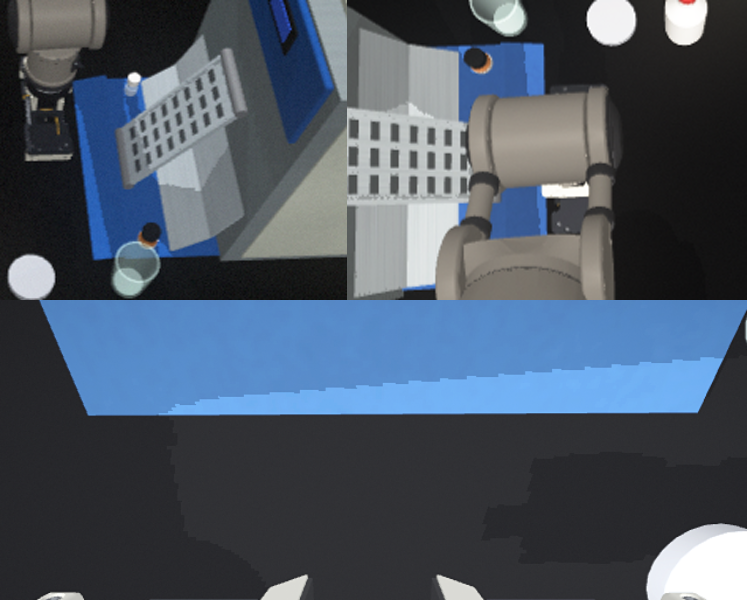

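The panel leans on the front with its foot at scene-crop (125,158) and its head at (232,81). I'll compare that with the predicted seated pose.

Run:
```python
from h import *
ex=np.array([.999,.0437,0]);ey=np.array([-.0437,.999,0]);ez=np.array([0,0,1])
t=np.array([507.6,197.3,0])
for tm,nm in((t,"top"),(np.array([502.2,200.7,0]),"scene-cal")):
  O=tm+220*ey
  for n,p in (("foot seated",(-60,-145,15)),("foot seated",(60,-145,15)),("foot on rim",(-60,-158,27)),("head",(-60,-10,249)),("head",(60,-10,249))):
    u,v=proj("scene",O+p[0]*ex+p[1]*ey+p[2]*ez); print(nm,n,round((u-340)*1.577),round((v-100)*1.579))
```

```text
top foot seated 119 132
top foot seated 127 189
top foot on rim 113 129
top head 225 54
top head 241 117
scene-cal foot seated 120 130
scene-cal foot seated 129 186
scene-cal foot on rim 114 126
scene-cal head 227 51
scene-cal head 242 114
```

The observed foot and head match the seated pose. Handing in.

```bash
python3 -m creep '0 0 0 0 0 0 60;0 0 0 0 0 0 60;0 0 0 0 0 0 60;0 0 0 0 0 0 60;0 0 0 0 0 0 60;0 0 0 0 0 0 60'; python3 -c "
from plant import order
print(order.close_job())"
```

```text
time: 18.1
tool_pos: [496.6, 116.8, 151.2]
tcp_rot: [-3.142, 0.0, 1.615]
contact_force: [0.8, -1.0, -0.4]
grip_width: 55.1
finger_force: 0.0
the job is handed in; nothing more can be done
None
```

I handed the job in at about 18 s: in the last pictures the panel leans square on the unit's front with its foot behind the tray rim, and no bystander looks moved. The highest push reading between moves was about 11 N; the hand-in call returned no verdict.

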